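# Couple the tube sled to the transport dock's snap hook

## Task

The big steel snap hook on the dock's post has been left swung aside: push it round until it stops, facing straight down the lane at the tube sled. Then push the sled along its lane so that the upright ring on its front forces the hook's sprung gate open and the gate snaps shut behind it. Finally draw the sled back until the ring bears against the shut gate, to prove that it is held, and leave it there, with the glass burner and the steel cup on the dock not disturbed.

Things in the scene. Friction and masses are not known exactly. Their poses are not given: they have to be found in the camera images.
- dock: Aluminium plate 200 (x) by 470 (y) by 8 mm, fixed. x across the lane (away from the robot at yaw 0), y along the lane from sled to hook post, z up; origin on the table on the lane's centre line. Steel rails (inner faces x = +-52 mm, 10 mm wide, tops 20 mm above the table) guide the sled from y = -220 to 70 mm. Burner and cup stand on the strip x = 62 to 135 mm.
- pivot (a point): Centre of the upright steel post (22 mm across, cap 30 mm across, top 90 mm above the table) that the hook swivels on: dock x = 0, y = +210 mm, at the height of the hook's level plane, 78 mm above the table.
- hook (a joint): Swivel angle of the hook, rad. 0: against its stop, mouth facing the sled straight down the lane (dock -y). Grows to 1.2 as the hook swings towards dock -x (the robot's side); starts at 0.45 to 0.85. Stays where it is left (friction 0.08 N m, about 1 N at the side point).
- mouth (a point): Hook's mouth, on the gate's line, 125 mm from the pivot. Frame turns with the hook: y into the hook (to the pivot), x along the gate, z up. Hook: level C of 10 mm round bar, 150 mm long, free under it (plate 70 mm below): nose arm's centre line at x = -19, y = 0 to 55 mm, end flared to x = -25, y = -9; hinge arm at x = +34; back of the bow at y = 70, so the ring's bar can go in to y = 61 mm.
- side (a point): Point on the outer side of the hook's nose arm (mouth frame x = -24, y = +30 mm), where a fingertip can push it round: push along the mouth frame's +x until the hook meets its stop.
- gate (a joint): Angle of the gate, rad: a 7 mm bar 46 mm long, hinged at mouth x = +34 mm, closing the mouth across to the nose. 0 shut; opens only inwards, to 1.3, against a spring (about 1 N on the ring at first, 4 N as it slips past at about 1 rad); pulling outwards cannot open it. Shut again once the ring's bar is some 45 mm inside the gate's line (mouth y).
- sled: White sled, 0.5 to 0.9 kg, loose in the lane (2 mm play each side). Origin: centre of the underside, 8 mm above the table; axes as the dock's, ring at +y. Deck 100 (x) by 120 (y) by 12 mm. Rack of 8 tubes at y = 8 to 52, 111 mm high; front plate y = 52 to 60, 112 mm high; rear push plate 70 mm wide, y = -60 to -52, 75 mm high; deck free for 60 mm between push plate and rack.
- ring (a point): Middle of the upright outer bar of the steel ring (a D of 8 mm round bar) standing out 80 mm from the sled's front plate: sled x = 0, y = 140, z = 70 mm, the height of the hook's plane. The bar is upright from z = 45 to 95 mm, with level bars back to the plate at both ends.
- heel (a point): Centre of the rear face of the sled's push plate (sled y = -60, z = 43 mm; 51 mm above the table): push here towards +y. Its other face, 8 mm farther on, can be pushed back towards -y. When the ring bears on the shut gate, its centre is 7.5 mm inside the gate's line.
- burner: Small glass spirit burner, 60 mm across and 72 mm high with its steel cap, standing loose on the dock's far strip near the hook; origin under its centre. Not to be disturbed.
- cup: Steel cup, 60 mm across and 58 mm high, standing loose on the dock's far strip; origin under its centre. Not to be disturbed.
There are look-alikes about, which are no part of the job. Leave any purple look-alike of the sled alone.

How it is judged:
By the outcome, as a careful person would: the job done as asked, in the order asked, and still so for the second after the job is handed in, with the robot touching nothing.
It also fails if it takes over 59 s, if anything falls off the work surface, if the arm or the gripper's body presses on something with over 40 N, if the wrist force passes 120 N, or if a joint passes its speed limit or range.

## Robot

A 6-joint arm with a two-finger parallel gripper is mounted at the origin on the work surface. World frame = base frame: x ahead of the robot, y to its left, z up, the work surface at z = 0. Lengths are in m, angles in rad, forces in N, time in s.
With the tool pointing down it reaches from about 0.3 to 1 m from the base axis. Payload 5.1 kg.
Tool frame: the origin (TCP) lies between the finger pads; the fingertips stand 14 mm ahead of it and the grasp point (between the pads) lies 5 mm behind it; z points along the fingers, y is the direction in which the jaws open and shut (so a half turn about z gives the same grasp; the last joint's range is limited). The gripper opens to 95 mm and grips with 3 to 60 N. Pads are 20 mm wide; open, the fingers measure 119 mm over their backs; the gripper's body (75 mm by 180 mm) begins 59 mm behind the grasp point.
Start: joints at [1.112, 0.124, 1.65, -0, 1.367, -0.083], TCP at [0.239, 0.605, 0.229] pointing down, gripper open.
Joint ranges: [-2.61, 2.61], [-1.02, 2.33], [0.03, 2.71], [-1.35, 4.49], [0.32, 2.68], [-2.91, 2.91]. Speed limits (rad/s): [2.57, 2.57, 3.14, 3.14, 3.14, 3.14].

## Interface

Orientations are given as a rotation vector (axis times angle).
In Python, from station import bot, eyes, workorder, models gives the robot as it stands.
- The arm moves only by the shell command python3 -m jog 'ROWS'. ROWS is JSON, a list that holds one entry, the list of rows, each a list of 7 numbers: the shift along the tool's x, y, z in mm, then the turn, a rotation vector about the tool's x, y, z in degrees, then the gripper command: -1 is shut, 1 is fully open, values between are in proportion. A call has 1 to 12 rows; each row is the pose to reach, as a shift and turn from the pose commanded when the call began, along the tool's axes at that moment; what a row does not reach only later rows make up. A row lasts 1/12 s, in which the tool goes at most 41.7 mm and 7.16 degrees, less where a joint would pass 70% of its speed; a pose out of reach is approached as far as the arm can. A call with a gripper value outside its range is refused whole. The fingers move at their own pace and stop on an object; the grip force is fixed at half the most. Time passes only in rows, so rows that repeat a pose let the fingers close. It gives the time, the measured TCP pose, the force and the opening at its end, in the units of the state.
- bot.state(): the state, without advancing time (a new reading comes with each control period).
- eyes.grab_frame(name): name is "scene" or "top" or "wrist"; returns a dict with "image" (480x640x3 uint8, blue, green, red), "depth" (480x640 float32, m along the optical axis (not along the pixel's ray), 0 where there is no reading), "K" (3x3 intrinsics, pixels), "D" ([k1, k2, p1, p2, k3] as OpenCV has them; the pictures are not rectified), "R" (3x3) and "t" (3): a world point X has camera coordinates R X + t; the wrist camera has in their place "tool_from_camera" (4x4, takes a point from camera to tool coordinates, whose origin is the TCP and whose axes are the flange's). Camera axes: x right, y down, z forward; pixel columns grow to the right and rows downward; lengths in m; the calibration is good to about 2 mm. A picture is of the moment at which its call begins: read the wrist's pose just before it.
- workorder.finish_job(): hands the job in, once; it reports no verdict.
Trained networks look in a picture, given as the dict that the camera call returned (one of the last four; its "shot" number tells which), for a name from the list of things; names that differ only in an ending like _2 or _b are one class to them, and where a whole thing is asked for, a point or a joint stands for the part that bears it (a point fixed in the world has none). Each returns a list of dicts, best first, with "conf" (0 to 1); they miss things now and then, are a little off and sometimes report something else, mostly with a low value. They report only what shows in the picture. A call takes as long as a camera call. They do not tell look-alikes from the thing itself.
- models.trace(label, picture): "pixels" (480x640 bool, what is visible of it) and "rect" ([centre column, centre row, width, height] in pixels, round what is visible of it).
- models.spot_point(label, picture): "position" ([column, row] in pixels: a listed point, or the origin of a listed thing).
The state is a dict: "t": time; "joint_pos": joint angles; "joint_vel": joint speeds; "effort": joint torques, N m; "ee_pos": TCP position; "orientation": TCP orientation; "force": force on the tool from outside, world axes, zero at the start; "moment": the same for the moment, N m; "opening": opening from 0.0 (shut) to 1.0 (fully open).
Only numpy, scipy, OpenCV 4.12 (cv2) and the standard library are available. Lean on these libraries where they do the work, as an engineer would, in place of code of your own. Each camera call takes 0.05 s, during which the arm holds its last target. There are 200 camera calls.

## Working session

There is one attempt and no reset: what is moved stays moved. The work goes in short steps, Python scripts to look and compute and a shell command to move; the robot and the scene stay as the last step left them, time stands still between calls to the robot, and variables do not carry over. Pictures are saved under pics/ and viewed, about 8 in all and at most 12, crops included, and the job is handed in when it is done.

```bash
mkdir -p pics
cat > h.py <<'E'
import numpy as np, cv2
from station import bot, eyes, workorder, models
def ray(f,px):
    u=cv2.undistortPoints(np.array([[px]],float),f["K"],f["D"])[0,0]
    return np.array([u[0],u[1],1.0])
def at_z(f,px,z):
    d=f["R"].T@ray(f,px); c=-f["R"].T@f["t"]
    return c+d*(z-c[2])/d[2]
def cloud(f,mask=None):
    v,u=np.nonzero((f["depth"]>0)&(mask if mask is not None else True))
    p=cv2.undistortPoints(np.stack([u,v],1).astype(float)[:,None],f["K"],f["D"])[:,0]
    d=f["depth"][v,u][:,None]
    return (np.hstack([p*d,d])-f["t"])@f["R"],u,v
E
python3 - <<'E'
from h import *
print(bot.state())
for n in("scene","top"):
    f=eyes.grab_frame(n); cv2.imwrite(f"pics/{n}0.png",f["image"])
    for l,z in [("dock",0),("pivot",.078),("mouth",.078),("side",.078),("sled",.008),("ring",.078),("heel",.051),("burner",.008),("cup",.008)]:
        for r in models.spot_point(l,f)[:3]:
            print(n,l,round(r["conf"],2),np.round(r["position"],1),np.round(at_z(f,r["position"],z),4))
E
```

```text
{'t': 0.0, 'joint_pos': array([ 1.11242747e+00,  1.24501115e-01,  1.65164319e+00,  2.16197344e-05,
        1.36748740e+00, -8.26030506e-02]), 'joint_vel': array([ 0.0008897 , -0.00011271, -0.00096384, -0.00015909, -0.00021796,
        0.00137717]), 'effort': array([ 5.24251809e-04, -4.17616332e+01, -3.59929633e+01,  7.73354899e-02,
        4.93089063e-02, -1.82533649e-04]), 'ee_pos': array([0.23829774, 0.60409933, 0.22740781]), 'orientation': array([-5.86685938e-01, -3.08574843e+00,  3.07704503e-03]), 'force': array([-0.50339427,  0.47608008,  0.06597338]), 'moment': array([ 0.01951985, -0.0086826 ,  0.01297945]), 'opening': 0.9993492837693962}
scene dock 0.74 [298.2 276.7] [0.5918 0.0549 0.    ]
scene pivot 0.94 [345.7 363.1] [0.6302 0.262  0.078 ]
scene pivot 0.63 [374.7 310.1] [0.5424 0.2137 0.078 ]
scene pivot 0.25 [271.9 368.9] [0.727  0.2125 0.078 ]
scene mouth 0.69 [364.6 293.4] [0.5387 0.1805 0.078 ]
scene side 0.75 [371.9 311.4] [0.5476 0.2132 0.078 ]
scene sled 0.87 [269.6 229.3] [ 0.5868 -0.0641  0.008 ]
scene sled 0.79 [353.4 161.9] [ 0.3401 -0.132   0.008 ]
scene ring 0.
[... 453 characters left out ...]
578  -0.0563  0.078 ]
top pivot 0.45 [242.8 237.9] [0.5421 0.181  0.078 ]
top mouth 0.69 [246.4 239.9] [0.5393 0.1757 0.078 ]
top side 0.71 [220.1 236.8] [0.5428 0.2136 0.078 ]
top sled 0.61 [454.1 385.7] [ 0.3295 -0.1408  0.008 ]
top sled 0.59 [409.  216.8] [ 0.5883 -0.0675  0.008 ]
top sled 0.16 [316. 197.] [0.6156 0.0785 0.008 ]
top ring 0.94 [317.2 192.3] [0.6106 0.0765 0.078 ]
top ring 0.9 [415.8 303.3] [ 0.4556 -0.0672  0.078 ]
top heel 0.77 [454.  217.3] [ 0.5835 -0.1275  0.051 ]
top heel 0.58 [478.9 424.3] [ 0.2817 -0.1672  0.051 ]
top burner 0.76 [248.  133.3] [0.7149 0.189  0.008 ]
top cup 0.71 [410.2 155.5] [ 0.6859 -0.0684  0.008 ]
top cup 0.4 [248.7 133.8] [0.7141 0.1878 0.008 ]
```

View pics/top0.png

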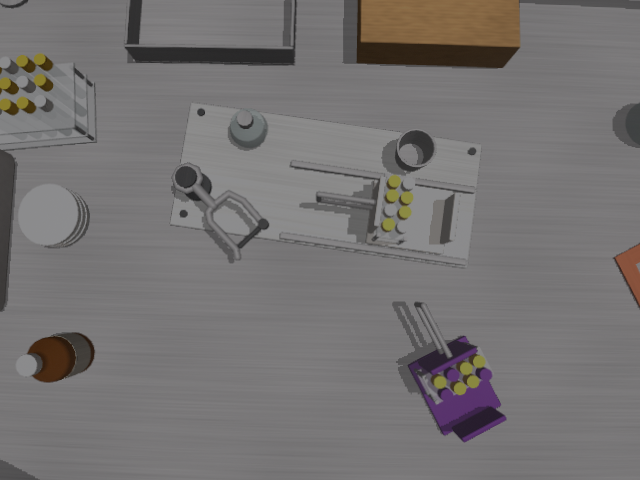

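View pics/scene0.png

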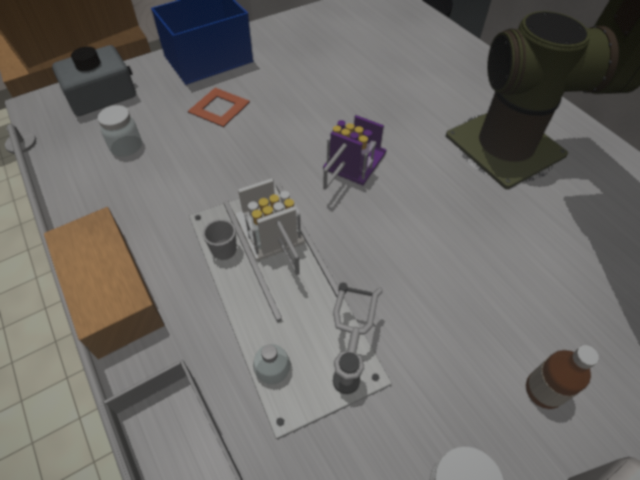

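Candidates, in top-image pixels:
- **Sled:** the white one at (409,217), standing in the rails, or the purple look-alike at (454,386), off the dock. I choose the white one.
- **Ring:** the white sled's at (317,193), not the purple one's at (416,303).
- **Hook:** only one, with its post at (188,180) and mouth at (246,240).
- **Burner and cup:** (248,130) and (413,150).

Next I check the choice in one crop and refine the dock pose.

Run:
```python
from h import *
f=eyes.grab_frame("top"); g=cv2.cvtColor(f["image"],cv2.COLOR_BGR2GRAY)
P=[]
for c in [(201,112),(472,151),(183,213)]:
    w=g[c[1]-6:c[1]+7,c[0]-6:c[0]+7].astype(float); m=np.clip(np.median(w)-25-w,0,None)
    yy,xx=np.mgrid[-6:7,-6:7]; p=(c[0]+(m*xx).sum()/m.sum(),c[1]+(m*yy).sum()/m.sum())
    P.append(at_z(f,p,.008)); print(np.round(p,1),np.round(P[-1],4))
v=P[0]-P[1]; print("hole yaw",np.degrees(np.arctan2(-v[0],v[1])),np.linalg.norm(v), "centre",(P[1]+P[2])/2, np.linalg.norm(P[0]-P[2]))
X,u,v=cloud(f)
s=(X[:,2]>.015)&(X[:,2]<.024)&(X[:,0]>.5)&(X[:,0]<.8)&(X[:,1]>-.2)&(X[:,1]<.13)
yaw=np.radians(-7.05);ex=np.array([np.cos(yaw),np.sin(yaw)]);ey=np.array([-ex[1],ex[0]])
o=np.array([.602,.054]); q=(X[:,:2]-o)@np.c_[ex,ey]
for sg in(-1,1):
    k=s&(abs(sg*q[:,0]-.057)<.010); a=np.polyfit(q[k,1],q[k,0],1); print("rail",sg,k.sum(),a, q[k,1].min(),q[k,1].max())
c=(X[:,2]>.085)&(X[:,2]<.095)&(np.hypot(*(X[:,:2]-[.628,.2625]).T)<.03); print("cap",c.sum(),X[c].mean(0))
hk=(X[:,2]>.068)&(X[:,2]<.09)&(q[:,1]>.06)&(q[:,1]<.2)&(q[:,0]<0)&(q[:,0]>-.15)
print("hookpts",hk.sum())
cv2.imwrite("pics/crop1.png",cv2.resize(f["image"][90:290,150:490],None,fx=2.3,fy=2.3,interpolation=cv2.INTER_CUBIC))
```

```text
[200.7 111.9] [0.7482 0.2659 0.008 ]
[471.6 151.1] [ 0.696  -0.1661  0.008 ]
[183.1 213.3] [0.5846 0.286  0.008 ]
hole yaw -6.894820472922197 0.43513944139609306 centre [0.64028638 0.05995208 0.008     ] 0.1648693871159645
rail -1 1405 [-0.01327617 -0.05769896] -0.21737645309013306 0.06894885911175436
rail 1 1091 [0.00060222 0.05539349] -0.21653197518480452 0.07260519531352724
cap 399 [0.62578559 0.26384799 0.08933813]
hookpts 1394
```

View pics/crop1.png

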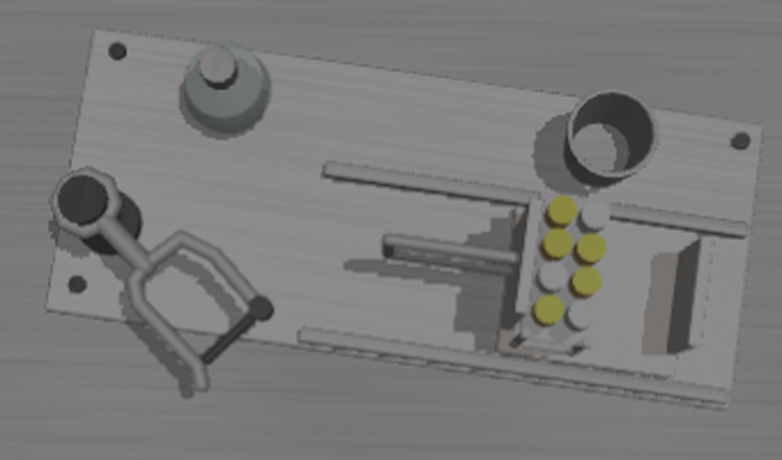

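The crop confirms the white sled sits between the rails with its ring pointing at the hook. The hook's nose is at crop (205,385) and its gate hinge at (262,308), swung about 0.68 rad towards the robot. I check clearance along the approach and compute the move.

```bash
cat >> h.py <<'E'
from scipy.spatial.transform import Rotation as Ro
YAW=np.radians(-6.85); EX=np.array([np.cos(YAW),np.sin(YAW)]); EY=np.array([-EX[1],EX[0]])
PIV=np.array([.627,.263]); O=PIV-.21*EY
RD=np.c_[np.r_[-EX,0],np.r_[EY,0],[0,0,-1]]   # tool x=-dock x, y=dock y, z down
def w2d(p): return (np.asarray(p)[:2]-O)@np.c_[EX,EY]*1000
def d2w(x,y): return O+EX*x/1000+EY*y/1000
def delta(x,y,z):
    s=bot.state(); R0=Ro.from_rotvec(s["orientation"])
    T=np.r_[d2w(x,y),z/1000]
    print("shift",np.round(R0.inv().apply(T-s["ee_pos"])*1000,1),"turn",np.round(np.degrees((R0.inv()*Ro.from_matrix(RD)).as_rotvec()),2))
def show():
    s=bot.state(); print("t",round(s["t"],2),"dock",np.round(w2d(s["ee_pos"]),1),"z",np.round(s["ee_pos"][2]*1000,1),"F dock",np.round(s["force"][:2]@np.c_[EX,EY],2),np.round(s["force"][2],2),"open",round(s["opening"],3))
E
python3 - <<'E'
from h import *
f=eyes.grab_frame("top"); X,u,v=cloud(f)
a=np.array([.238,.604]);b=np.array([.523,.233]);d=(b-a)/np.linalg.norm(b-a);L=np.linalg.norm(b-a)
r=X[:,:2]-a; l=r@d; n=abs(r@np.array([-d[1],d[0]]))
for k in range(0,13):
    m=(n<.11)&(abs(l-L*k/12)<.03)
    if m.any(): print(k,round(np.percentile(X[m,2],99.5),3),end="; ")
print(); show(); print(w2d(b)); delta(-99.3,210-42.1,229); delta(-99.3,210-42.1,69)
for n,p in [("burner",(.7135,.187)),("cup",(.685,-.069)),("sled",(.588,-.066)),("ring",(.612,.079)),("heel",(.5797,-.1255)),("mouth",(.539,.178))]: print(n,np.round(w2d(p),1))
E
```

```text
0 0.004; 1 0.004; 2 0.004; 3 0.004; 4 0.104; 5 0.152; 6 0.151; 7 0.004; 8 0.004; 9 0.004; 10 0.004; 11 0.01; 12 0.09; 
t 1.1 dock [-426.4  502.8] z 228.6 F dock [ 0.06 -0.18] 0.25 open 1.005
[-99.67951405 167.81001921]
shift [-4.013e+02 -2.411e+02 -4.000e-01] turn [ -0.    -0.   -14.68]
shift [-401.3 -241.1  159.6] turn [ -0.    -0.   -14.68]
burner [ 94.9 144.9]
cup [  97.2 -112.7]
sled [   0.5 -121.3]
ring [ 7.1 25.5]
heel [  -0.6 -181.4]
mouth [-77.2 115.1]
```

```bash
python3 -m jog '[[[-40,-24,0,0,0,-5,-1],[-80,-48,0,0,0,-10,-1],[-120,-72,0,0,0,-14.7,-1],[-160,-96,0,0,0,-14.7,-1],[-200,-120,0,0,0,-14.7,-1],[-240,-144,0,0,0,-14.7,-1],[-275,-165,0,0,0,-14.7,-1],[-310,-186,0,0,0,-14.7,-1],[-345,-207,0,0,0,-14.7,-1],[-380,-228,0,0,0,-14.7,-1],[-401,-241,0,0,0,-14.7,-1],[-401,-241,0,0,0,-14.7,-1]]]'; python3 -c "
from h import *
show(); delta(-99.3,167.9,69)"
```

```text
t: 2.1
ee_pos: [0.526, 0.2289, 0.2289]
orientation: [0.195, 3.134, -0.002]
force: [-0.8, 0.3, -0.2]
opening: 0.215
t 2.1 dock [-96.3 164.1] z 228.9 F dock [-0.79  0.16] -0.2 open 0.215
shift [  3.4   4.  159.9] turn [-0.08  0.11 -0.26]
```

```bash
python3 -m jog '[[[0,0,35,0,0,0,-1],[0,0,70,0,0,0,-1],[0,0,105,0,0,0,-1],[0,0,130,0,0,0,-1],[0,0,150,0,0,0,-1],[0,0,160,0,0,0,-1],[0,0,160,0,0,0,-1]]]'
python3 - <<'E'
from h import *
show()
f=eyes.grab_frame("top"); cv2.imwrite("pics/top2.png",f["image"])
th=.677; s=bot.state(); p=w2d(s["ee_pos"])-[0,210]
print("hook frame", p@[np.cos(th),-np.sin(th)], p@[np.sin(th),np.cos(th)]+125)
E
```

```text
t: 2.68
ee_pos: [0.5211, 0.2329, 0.0658]
orientation: [-0.187, -3.131, 0.003]
force: [-0.1, -1.0, -0.8]
opening: 0.005
t 2.68 dock [-101.6  167.5] z 65.8 F dock [ 0.05 -1.05] -0.83 open 0.005
hook frame -51.89775035749027 29.523283548323917
```

View pics/top2.png

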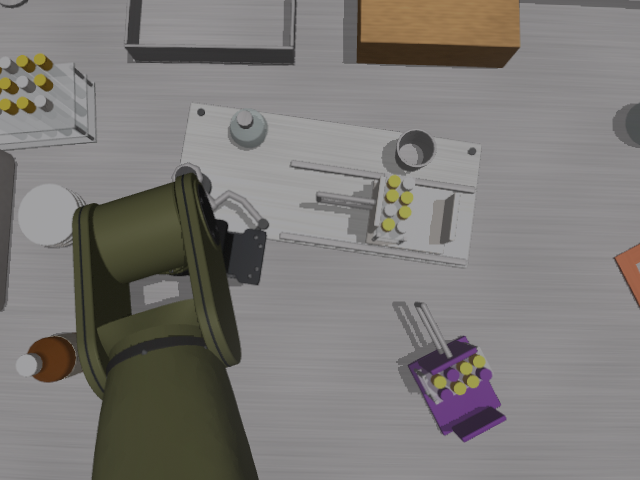

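Hook untouched so far, with the hinge at (263,224), and the closed fingers stand beside the nose arm. Now I sweep them along the arc.

```bash
python3 -m jog '[[[-6,-4,0,0,0,0,-1],[-11.5,-7,0,0,0,0,-1],[-17,-15,0,0,0,0,-1],[-22,-22.5,0,0,0,0,-1],[-29,-29,0,0,0,0,-1],[-35.5,-35.5,0,0,0,0,-1],[-43,-40.5,0,0,0,0,-1],[-50,-45,0,0,0,0,-1],[-54,-47,0,0,0,0,-1],[-58,-49,0,0,0,0,-1],[-62,-51,0,0,0,0,-1],[-62,-51,0,0,0,0,-1]]]'; python3 -c "
from h import *
show()
f=eyes.grab_frame('top')
for r in models.spot_point('mouth',f)[:1]: print(r['conf'],w2d(at_z(f,r['position'],.078)))"
```

```text
t: 3.73
ee_pos: [0.5793, 0.1748, 0.0686]
orientation: [0.187, 3.136, -0.001]
force: [0.6, -0.1, 0.3]
opening: 0.005
t 3.73 dock [-36.8 116.8] z 68.6 F dock [ 0.63 -0.06] 0.32 open 0.005
```

```bash
for i in 1; do python3 -m jog '[[[-1,0,0,0,0,0,-1],[-2,0,0,0,0,0,-1],[-3,-1,0,0,0,0,-1],[-3,-1,0,0,0,0,-1]]]'; done; python3 -c "
from h import *
show()
f=eyes.grab_frame('top');g=eyes.grab_frame('scene')
cv2.imwrite('pics/s3.png',np.hstack([f['image'][100:300,150:450],g['image'][230:430,200:500]]))
for f in (f,g):
  for n in ('mouth','side'):
    for r in models.spot_point(n,f)[:1]: print(n,r['conf'],r['position'],w2d(at_z(f,r['position'],.078)))"
```

```text
t: 4.17
ee_pos: [0.5814, 0.174, 0.0686]
orientation: [-0.187, -3.136, -0.0]
force: [-0.6, 0.9, 0.3]
opening: 0.003
t 4.17 dock [-34.6 116.2] z 68.6 F dock [-0.67  0.79] 0.28 open 0.003
mouth 0.85 [313.6, 294.6] [-1.96816078 84.83847895]
side 0.56 [330.8, 305.9] [-18.2250698  114.90801915]
```

View pics/s3.png

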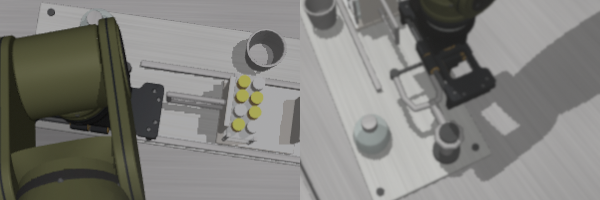

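The hook now nearly faces down the lane, with its mouth at dock x≈-2 mm. I keep nudging until the stop shows in the force.

```bash
python3 -m jog '[[[-1,0,0,0,0,0,-1],[-2,0,0,0,0,0,-1],[-3,0,0,0,0,0,-1],[-3,0,0,0,0,0,-1]]]'; python3 -c "
from h import *
show()"; python3 -m jog '[[[-1,0,0,0,0,0,-1],[-2,0,0,0,0,0,-1],[-2,0,0,0,0,0,-1]]]'; python3 -c "
from h import *
show()
f=eyes.grab_frame('scene')
for r in models.spot_point('mouth',f)[:1]: print(r['conf'],r['position'],w2d(at_z(f,r['position'],.078)))"
```

```text
t: 4.8
ee_pos: [0.5822, 0.1737, 0.0685]
orientation: [-0.187, -3.129, 0.001]
force: [-10.2, 0.3, 6.0]
opening: 0.004
t 4.8 dock [-33.9 116. ] z 68.5 F dock [-10.13  -0.94] 6.01 open 0.004
t: 5.05
ee_pos: [0.5823, 0.1737, 0.0685]
orientation: [-0.186, -3.125, 0.001]
force: [-16.3, 1.4, 11.3]
opening: 0.001
t 5.05 dock [-33.8 116. ] z 68.5 F dock [-16.33  -0.58] 11.31 open 0.001
0.78 [313.2, 292.7] [-2.84633354 81.38618129]
```

The stop is reached: force rose to 16 N with no further motion. I back off sideways, rise, and travel to the sled's rear.

```bash
python3 -m jog '[[[8,0,0,0,0,0,-1],[25,0,0,0,0,0,-1],[45,0,0,0,0,0,-1],[45,0,-30,0,0,0,-1],[45,-10,-65,0,0,0,-1],[45,-40,-100,0,0,0,-0.4],[45,-75,-115,0,0,0,-0.4],[40,-115,-115,0,0,0,-0.4],[30,-155,-115,0,0,0,-0.4],[20,-193,-115,0,0,0,-0.4],[5,-230,-115,0,0,0,-0.4],[-10,-265,-115,0,0,0,-0.4]]]'
python3 - <<'E'
from h import *
show()
f=eyes.grab_frame("top"); cv2.imwrite("pics/top4.png",f["image"])
g=eyes.grab_frame("scene")
for k,F in(("top",f),("scene",g)):
  for n,z in(("mouth",.078),("side",.078),("heel",.051),("ring",.078)):
    for r in models.spot_point(n,F)[:2]: print(k,n,round(r['conf'],2),w2d(at_z(F,r['position'],z)))
  X,u,v=cloud(F); q=(X[:,:2]-O)@np.c_[EX,EY]*1000
  m=(abs(X[:,2]-.082)<.004)&(abs(q[:,0])<45)&(q[:,1]<-150)&(q[:,1]>-215)
  if m.any(): print("plate top",m.sum(),np.percentile(q[m],[2,50,98],axis=0))
E
```

```text
t: 6.15
ee_pos: [0.5652, -0.0934, 0.1843]
orientation: [0.188, 3.134, -0.001]
force: [0.3, 0.2, -0.3]
opening: 0.296
t 6.15 dock [ -18.9 -151.2] z 184.3 F dock [0.29 0.23] -0.27 open 0.296
top mouth 0.55 [ 2.04453772 87.89118825]
top side 0.69 [-23.36127527 117.10743916]
top ring 0.98 [-131.35956611 -137.34116784]
top ring 0.76 [ 3.31465187 22.96701604]
scene mouth 0.88 [-0.69097148 86.06851886]
scene side 0.88 [-18.44974733 119.51864493]
scene heel 0.58 [   0.85378019 -176.07025678]
scene heel 0.57 [-297.07043262 -252.03792183]
scene ring 0.88 [-7.37612490e-04  2.31830418e+01]
scene ring 0.56 [-129.16085405 -142.49212378]
plate top 171 [[ -32.51510963 -177.7371388 ]
 [   0.45136457 -171.96073527]
 [  34.21534798 -168.25308975]]
```

View pics/top4.png

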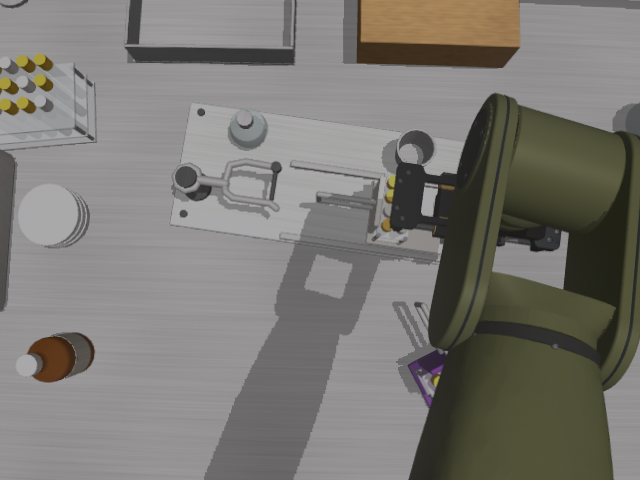

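The hook is straight: post (186,180), hinge (277,167), nose (277,207). Burner and cup haven't moved. The push plate lies at dock y≈-177 to -168, so I straddle it with the jaws.

```bash
python3 -c "
from h import *
show(); delta(0,-173,110); delta(0,-173,68)"
```

```text
t 6.65 dock [ -19.7 -147.7] z 183.7 F dock [-0.45 -0.42] -0.31 open 0.301
shift [-19.7 -25.4  73.7] turn [0.   0.01 0.13]
shift [-19.7 -25.4 115.7] turn [0.   0.01 0.13]
```

```bash
python3 -m jog '[[[-10,-13,0,0,0,0,-0.4],[-19.7,-25.4,0,0,0,0,-0.4],[-19.7,-25.4,25,0,0,0,-0.4],[-19.7,-25.4,50,0,0,0,-0.4],[-19.7,-25.4,70,0,0,0,-0.4],[-19.7,-25.4,80,0,0,0,-0.4],[-19.7,-25.4,90,0,0,0,-0.4],[-19.7,-25.4,100,0,0,0,-0.4],[-19.7,-25.4,110,0,0,0,-0.4],[-19.7,-25.4,115,0,0,0,-0.4],[-19.7,-25.4,115,0,0,0,-0.4]]]'; python3 -c "
from h import *
show()
f=eyes.grab_frame('scene'); cv2.imwrite('pics/s5.png',cv2.resize(f['image'][150:330,180:400],None,fx=3,fy=3))"
```

```text
t: 7.57
ee_pos: [0.5809, -0.1184, 0.0676]
orientation: [-0.187, -3.134, -0.001]
force: [-0.2, -0.1, -0.6]
opening: 0.302
t 7.57 dock [  -0.3 -174.2] z 67.6 F dock [-0.21 -0.12] -0.6 open 0.302
```

View pics/s5.png

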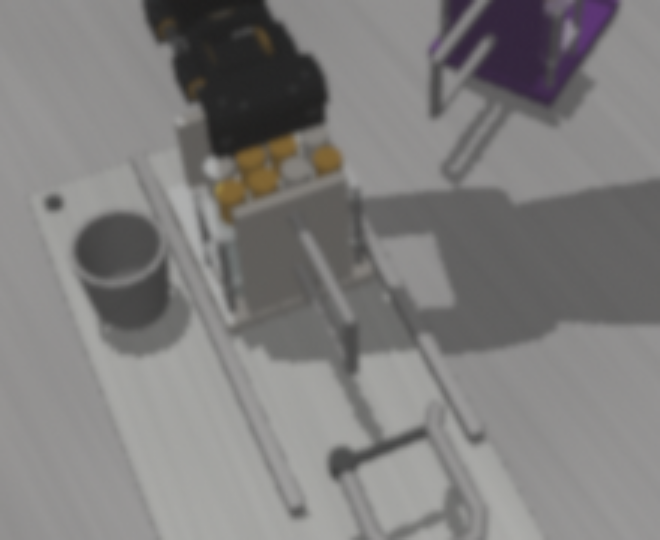

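Straddled with no contact. I push in stages.

```bash
python3 -m jog '[[[0,6,0,0,0,0,-0.4],[0,11,0,0,0,0,-0.4],[0,16,0,0,0,0,-0.4],[0,23,0,0,0,0,-0.4],[0,30,0,0,0,0,-0.4],[0,37,0,0,0,0,-0.4],[0,44,0,0,0,0,-0.4],[0,50,0,0,0,0,-0.4],[0,55,0,0,0,0,-0.4],[0,60,0,0,0,0,-0.4],[0,60,0,0,0,0,-0.4]]]'; python3 -c "
from h import *
show()
for k in('scene','top'):
  f=eyes.grab_frame(k)
  for n in ('mouth','ring'):
    for r in models.spot_point(n,f)[:2]: print(k,n,round(r['conf'],2),w2d(at_z(f,r['position'],.078)))"
```

```text
t: 8.53
ee_pos: [0.5892, -0.0581, 0.0695]
orientation: [0.186, 3.135, -0.0]
force: [0.1, -0.5, 2.8]
opening: 0.301
t 8.53 dock [   0.8 -113.4] z 69.5 F dock [ 0.18 -0.5 ] 2.8 open 0.301
scene mouth 0.69 [-4.6835913 85.8914081]
scene mouth 0.21 [104.29789503 172.42263964]
scene ring 0.91 [-134.58204031 -140.31027014]
scene ring 0.66 [ 4.7401497 79.3037429]
top mouth 0.88 [-0.34269679 89.12309224]
top ring 0.57 [ 3.50327494 74.86874562]
top ring 0.31 [ -0.34971079 210.72033629]
```

```bash
python3 -m jog '[[[0,5,0,0,0,0,-0.4],[0,10,0,0,0,0,-0.4],[0,15,0,0,0,0,-0.4],[0,20,0,0,0,0,-0.4],[0,25,0,0,0,0,-0.4],[0,30,0,0,0,0,-0.4],[0,35,0,0,0,0,-0.4],[0,40,0,0,0,0,-0.4],[0,45,0,0,0,0,-0.4],[0,50,0,0,0,0,-0.4],[0,55,0,0,0,0,-0.4],[0,58,0,0,0,0,-0.4]]]'; python3 -c "
from h import *
show()
for k in('scene','top'):
  f=eyes.grab_frame(k); cv2.imwrite(f'pics/{k}6.png',f['image'])
  for n in ('mouth','ring'):
    for r in models.spot_point(n,f)[:2]: print(k,n,round(r['conf'],2),r['position'],w2d(at_z(f,r['position'],.078)))
a=cv2.imread('pics/top6.png')[110:290,150:400];b=cv2.imread('pics/scene6.png')[230:410,220:420]
cv2.imwrite('pics/c6.png',np.hstack([cv2.resize(x,None,fx=1.75,fy=1.75,interpolation=cv2.INTER_CUBIC) for x in(a,b)]))"
```

```text
t: 9.83
ee_pos: [0.5957, -0.0013, 0.0689]
orientation: [0.187, 3.136, -0.001]
force: [-0.7, -2.0, -1.0]
opening: 0.301
t 9.83 dock [  0.4 -56.1] z 68.9 F dock [-0.51 -2.03] -0.99 open 0.301
scene mouth 0.84 [313.8, 297.4] [-0.11375177 89.63014285]
scene ring 0.84 [321.8, 179.1] [-122.71128961 -139.31454783]
scene ring 0.58 [325.2, 317.9] [ -1.05829411 130.15293712]
top mouth 0.75 [271.0, 190.0] [-0.34269679 89.12309224]
```

View pics/c6.png

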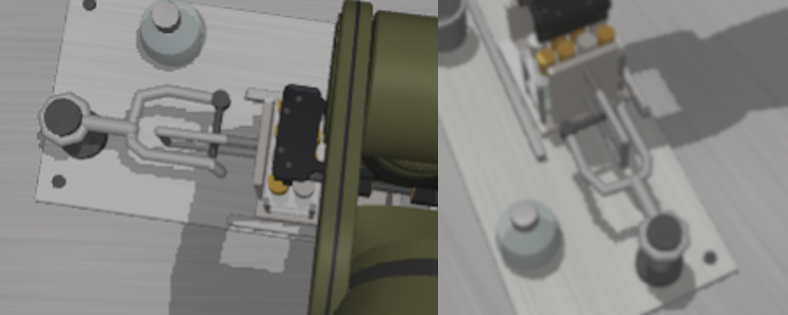

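The ring is about 45 mm inside, and the gate bar at crop (218,105–165) already spans to the nose. I push 6 mm more for margin, then draw back.

Front finger inner face to plate: about 20 mm of free play, then about 43 mm of travel.

```bash
python3 -m jog '[[[0,3,0,0,0,0,-0.4],[0,6,0,0,0,0,-0.4],[0,6,0,0,0,0,-0.4],[0,6,0,0,0,0,-0.4]]]'; python3 -c "
from h import *
show()"; python3 -m jog '[[[0,-6,0,0,0,0,-0.4],[0,-12,0,0,0,0,-0.4],[0,-18,0,0,0,0,-0.4],[0,-23,0,0,0,0,-0.4],[0,-28,0,0,0,0,-0.4],[0,-33,0,0,0,0,-0.4],[0,-38,0,0,0,0,-0.4],[0,-43,0,0,0,0,-0.4],[0,-47,0,0,0,0,-0.4],[0,-50,0,0,0,0,-0.4],[0,-53,0,0,0,0,-0.4],[0,-53,0,0,0,0,-0.4]]]';python3 -c "
from h import *
show()
for k in('scene','top'):
  f=eyes.grab_frame(k)
  for n in ('mouth','ring'):
    for r in models.spot_point(n,f)[:2]: print(k,n,round(r['conf'],2),r['position'],w2d(at_z(f,r['position'],.078)))"
```

```text
t: 10.47
ee_pos: [0.596, 0.0047, 0.0686]
orientation: [-0.187, -3.136, -0.0]
force: [-1.3, -2.0, -0.7]
opening: 0.299
t 10.47 dock [  0.  -50.1] z 68.6 F dock [-1.08 -2.14] -0.66 open 0.299
t: 11.47
ee_pos: [0.5898, -0.0488, 0.0687]
orientation: [0.188, 3.136, -0.001]
force: [0.3, 1.7, 0.5]
opening: 0.296
t 11.47 dock [   0.3 -104. ] z 68.7 F dock [0.14 1.76] 0.45 open 0.296
scene mouth 0.68 [315.7, 298.7] [-1.89089125 93.06020816]
scene ring 0.82 [314.8, 303.3] [ 2.90980411 99.9940718 ]
scene ring 0.79 [321.6, 176.7] [-125.08246054 -145.2327889 ]
top mouth 0.93 [268.1, 187.8] [ 2.2219287  93.74530014]
top ring 0.93 [263.6, 184.5] [  6.04282592 100.90118127]
```

```bash
python3 -m jog '[[[0,-2,0,0,0,0,-0.4],[0,-4,0,0,0,0,-0.4],[0,-4,0,0,0,0,-0.4]]]';python3 -m jog '[[[0,-2,0,0,0,0,-0.4],[0,-2,0,0,0,0,-0.4],[0,-2,0,0,0,0,-0.4]]]';python3 -c "
from h import *
show()"
```

```text
t: 12.02
ee_pos: [0.5893, -0.0519, 0.0685]
orientation: [-0.187, -3.136, -0.001]
force: [-0.1, 3.4, -0.9]
opening: 0.299
t: 12.27
ee_pos: [0.589, -0.0541, 0.0685]
orientation: [-0.187, -3.136, 0.0]
force: [0.0, 2.1, -0.2]
opening: 0.299
t 12.27 dock [ 1.000e-01 -1.093e+02] z 68.5 F dock [-0.25  2.06] -0.21 open 0.299
```

```bash
for i in 1; do python3 -m jog '[[[0,-1,0,0,0,0,-0.4],[0,-2,0,0,0,0,-0.4],[0,-2,0,0,0,0,-0.4]]]' | grep -E 'ee|force'; python3 -m jog '[[[0,-1,0,0,0,0,-0.4],[0,-2,0,0,0,0,-0.4],[0,-2,0,0,0,0,-0.4]]]'| grep -E 'ee|force'; done; python3 -c "
from h import *
show()
for k in('scene','top'):
  f=eyes.grab_frame(k)
  for n in ('mouth','ring'):
    for r in models.spot_point(n,f)[:2]: print(k,n,round(r['conf'],2),r['position'],w2d(at_z(f,r['position'],.078)))"
```

```text
ee_pos: [0.5888, -0.0558, 0.0685]
force: [-0.0, 3.7, -1.1]
ee_pos: [0.5887, -0.0563, 0.0685]
force: [1.1, 9.3, -0.2]
t 12.77 dock [ 1.000e-01 -1.116e+02] z 68.5 F dock [-0.07  9.41] -0.24 open 0.299
scene mouth 0.75 [312.6, 297.6] [ 1.79020442 89.15156542]
scene ring 0.7 [324.2, 176.7] [-129.6818455  -143.13270877]
scene ring 0.58 [312.1, 299.9] [ 4.26252349 92.61339416]
top mouth 0.82 [272.3, 190.4] [-0.64825673 87.18306199]
top ring 0.81 [264.4, 187.5] [ 1.88605438 99.08484794]
```

The sled stopped and force rose to 9 N. One firmer tug to confirm, then I free the fingers in the gap and rise.

```bash
python3 -m jog '[[[0,-1,0,0,0,0,-0.4],[0,-2,0,0,0,0,-0.4],[0,-2,0,0,0,0,-0.4]]]' | grep -E 'ee|force'; python3 -m jog '[[[0,2,0,0,0,0,-0.4],[0,5,0,0,0,0,-0.4],[0,9,0,0,0,0,-0.4],[0,12,0,0,0,0,-0.4],[0,13,0,0,0,0,-0.4],[0,13,0,0,0,0,-0.4]]]' | grep -E 'ee|force'; python3 -m jog '[[[0,0,-10,0,0,0,-0.4],[0,0,-30,0,0,0,-0.4],[0,0,-60,0,0,0,-0.4],[0,0,-95,0,0,0,-0.4],[0,0,-130,0,0,0,-0.4],[30,-20,-150,0,0,0,-0.4],[65,-40,-150,0,0,0,-0.4],[100,-60,-150,0,0,0,-0.4],[135,-80,-150,0,0,0,-0.4],[165,-100,-150,0,0,0,-0.4],[165,-100,-150,0,0,0,-0.4]]]' | grep -E 'ee|force'
python3 - <<'E'
from h import *
show()
for k in('scene','top'):
  f=eyes.grab_frame(k); cv2.imwrite(f'pics/{k}7.png',f['image'])
  for n,z in (('mouth',.078),('ring',.078),('side',.078),('burner',.008),('cup',.008)):
    for r in models.spot_point(n,f)[:2]: print(k,n,round(r['conf'],2),np.round(w2d(at_z(f,r['position'],z)),1))
a=cv2.imread('pics/top7.png')[90:290,150:490]
b=cv2.imread('pics/scene7.png')[170:410,190:410]
cv2.imwrite('pics/c7.png',np.hstack([cv2.resize(x,(w,300),interpolation=cv2.INTER_CUBIC) for x,w in((a,510),(b,275))]))
E
```

```text
ee_pos: [0.5886, -0.0567, 0.0684]
force: [2.3, 14.3, -1.4]
ee_pos: [0.5901, -0.0473, 0.0688]
force: [0.3, 0.3, -0.7]
ee_pos: [0.4103, -0.1285, 0.2191]
force: [0.5, -0.1, -0.3]
t 14.73 dock [-168.5 -204.5] z 219.1 F dock [ 0.49 -0.01] -0.34 open 0.302
scene mouth 0.74 [-2.3 88.8]
scene ring 0.92 [-129.3 -146.8]
scene ring 0.78 [ 3.  96.8]
scene side 0.56 [-23.5 122.2]
scene burner 0.72 [ 93.7 147.4]
scene cup 0.75 [  96.4 -118.6]
scene cup 0.75 [-18.8  53.5]
top mouth 0.67 [-0.3 91. ]
top ring 0.88 [-1.1 96. ]
top ring 0.69 [-130.  -142.6]
top side 0.88 [-23.1 115.3]
top burner 0.87 [ 97.1 149.2]
top burner 0.47 [-11.  128.7]
top cup 0.88 [  98.9 -111.2]
```

View pics/c7.png

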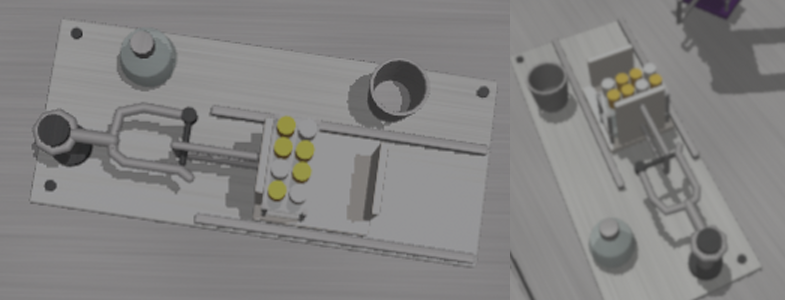

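The shut gate runs from crop (189,117) to the nose at (187,175). The ring's bar at (178,146) sits just inside it. The hook is straight, and the burner and cup are where they were. I hand in.

```bash
python3 -c "
from station import workorder
print(workorder.finish_job())"
```

```text
the job is handed in; nothing more can be done
None
```

The job is done and handed in at about 15 s on the robot's clock, though no verdict is reported.

- **Hook:** I pushed it round to its stop. The force rose to 16 N with no further movement, and the hook's mouth lay about 0 to 2 mm from the lane's centre line.
- **Sled in:** I pushed the sled until the ring was about 50 mm inside the gate's line (by arm travel), and the gate shut behind it.
- **Sled back:** I drew the sled back until it stopped. The pull rose from about 2 N of sliding friction to 9 N, then to 14 N, with less than 1 mm of movement, so the shut gate is holding it.
- **Release:** I freed the fingers without contact (0.3 N) and moved the arm clear.

The last pictures show the gate shut with the ring bar just inside it. The burner and cup are in their places to within the few millimetres the networks scatter.

Two readings disagreed. The networks put the ring 5 to 8 mm inside the mouth point in the last pictures (3.5 to 12 mm just before), against the nominal 7.5 mm. I went by the contact force and the picture.

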